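Fold down the compartment flap and shut the multimeter case

TASK

Put the open multimeter case in order for carrying: with your fingertips, first fold the upright grey flap right down over its compartment of small spares, and only then push the big lid over until it is fully shut. Just push, and ease the lid down without slamming it; nothing is to be gripped or picked up, and everything in the case and on the desk stays where it is.

Things in the scene. Friction and masses are not known exactly. Their poses are not given: they have to be found in the camera images.
- case: Charcoal carrying case, open, fixed on the desk: base 300 (its x) x 220 (its y) x 66 mm high, 4 mm walls. Origin: centre of its underside, z up. Front (hanging handle and undone latches, out by up to 23 mm) faces its -y; the lid is hinged along its +y rim. A partition at x = 50 to 54 mm parts the meter bay (-x side) from the spares compartment (x = 54 to 146 mm, full width) that the flap covers.
- flap (a joint): Angle of the grey flap, rad: 0 = folded down flat over the spares, 1.57 = upright, stop at 1.95; starts at 1.3 to 1.8. Closing, its free edge goes over towards the case's +x. The slightly stiff hinge keeps it wherever it is left (about 1 N at the edge moves it); soft stop at 0.
- flap_hinge (a point): Middle of the flap's hinge line, along the case's y at x = 54, y = 0, z = 56 mm of the case. The flap is a plate 4 mm thick (2 mm either side of the hinge plane), 196 mm wide (y -98 to 98 mm), reaching 86 mm from this line. Folded down, its upper face is at z = 58 mm, 8 mm below the case's rim; upright, its free edge is at z = 142 mm.
- flap_edge (a point): Middle of the flap's free edge, on the smooth face, which looks to the meter bay when the flap stands and up when it is down: 86 mm from the hinge line. The other (inner) face is ribbed.
- lid (a joint): Angle of the lid, rad: 0 = fully shut, 1.57 = straight up, stop at 2.0 (leaning back, away from the case); starts at 1.62 to 1.95. Friction hinges hold it at any angle, it never falls by itself: 3 to 6 N at the free edge starts it, about 2 N near shut, where it must be pushed down to a soft stop. It jams on the flap if that is still up.
- lid_hinge (a point): Middle of the lid's hinge line, which runs along the case's x at x = 0, y = 112, z = 66 mm in the case's frame.
- lid_edge (a point): Middle of the lid's free (front) edge on the outer face: 222 mm from the hinge line, 22 mm out from the hinge plane. The lid is a shallow shell 300 long, 220 deep, 22 mm thick, about 0.4 kg. Shut, its outer face is level at z = 88 mm, this point at the case's y = -110 mm. Open, the outer face looks to the case's +y and the free edge is 0.26 to 0.29 m above the desk.
- meter: Dark green multimeter, 178 x 86 x 37 mm, lying loose on its back in the meter bay, its top 41 mm above the desk. Origin at the centre of its underside. Leave alone.
- battery: Block battery, 50 x 26 x 17 mm, lying loose in the side bay. Origin at the centre of its underside. Leave alone.
- screwdriver: Small screwdriver, 100 mm long, lying loose in the side bay along the case's x. Leave alone.
- phone: Black phone, 75 x 150 x 9 mm, lying on the desk in front of the case. Origin at the centre of its underside. Leave alone.
- earbuds: Black earbud case, 62 x 36 x 24 mm, on the desk beyond the flap's end of the case. Origin at the centre of its underside. Leave alone.
- clip: Red test clip, 56 x 13 x 12 mm, on the desk behind the open lid. Origin below its middle on the desk. Leave alone.
- breadboard: White solderless breadboard, 165 x 55 x 15 mm, on the desk at the robot's right. Origin at the centre of its underside. Leave alone.
- bottle: White plastic bottle, 48 mm wide, 125 mm tall, standing at the robot's left. Origin at the centre of its underside. Leave alone.

How it is judged:
By the outcome, as a careful person would: the job done as asked, in the order asked, and still so for the second after the job is handed in, with the robot touching nothing.
It also fails if it takes over 59 s, if anything falls off the work surface, if the arm or the gripper's body presses on something with over 40 N, if the wrist force passes 120 N, or if a joint passes its speed limit or range.

ROBOT

A 6-joint arm with a two-finger parallel gripper is mounted at the origin on the work surface. World frame = base frame: x ahead of the robot, y to its left, z up, the work surface at z = 0. Lengths are in m, angles in rad, forces in N, time in s.
With the tool pointing down it reaches from about 0.4 to 0.825 m from the base axis. Payload 7 kg.
Tool frame: the origin (TCP) lies between the finger pads; the fingertips stand 19 mm ahead of it and the grasp point (between the pads) is the TCP; z points along the fingers, x is the direction in which the jaws open and shut, and the axes are right-handed (so a half turn about z gives the same grasp; the last joint's range is limited). The gripper opens to 88 mm and grips with 3 to 60 N. Pads are 19 mm wide; open, the fingers measure 130 mm over their backs; the gripper's body (78 mm by 193 mm) begins 47 mm behind the grasp point.
Start: joints at [-0.962, 0.359, 0.012, 0, -1.224, -0.288], TCP at [0.213, -0.641, 0.246] pointing down, gripper open.
Joint ranges: [-3.07, 3.07], [-1.43, 2.12], [-1.02, 1.25], [-3.03, 1.67], [-3.05, -0], [-3.03, 3.03]. Speed limits (rad/s): [2.39, 2.39, 3.01, 3.14, 3.14, 3.14].

INTERFACE

Orientations are given as a rotation vector (axis times angle).
In Python, from bench import r gives the robot as it stands. The module is installed in compiled form; this text tells all that it offers.
- The arm moves only by the tool arm_command, never from a script. Its argument "series" is a list of rows, each a list of 4 numbers: the shift along the tool's x, y, z in mm, then the turn about the tool's z in degrees. In form: [[dx, dy, dz, yaw], ...]. A call has 1 to 10 rows; each row shifts and turns the commanded pose from where the row before left it, along the tool's axes as they then stand; what a row does not reach is not made up. A row lasts 1/8 s, in which the tool goes at most 62.5 mm and 10.7 degrees, less where a joint would pass 70% of its speed; a pose out of reach is approached as far as the arm can. A call is refused whole if a number of a shift passes 62.5 or a number of a turn 10.7, either way. A call with a gripper value outside its range is refused whole. "fingers" is the closure in counts, from 0 (fully open) to 255 (shut), set as the call begins (left out, the last holds). The fingers move at their own pace and stop on an object; the grip force is fixed at half the most. Time passes only in rows, so rows that do not move let the fingers close. It gives the time, the measured TCP pose, the force and the opening at its end, in the units of the state.
- r.observe(): the state, without advancing time (a new reading comes with each control period).
- r.snapshot(name): name is "side" or "top" or "wrist"; returns (picture, depth): 400x640x3 uint8, red, green, blue; 400x640 float32, m along the optical axis (not along the pixel's ray), 0 where there is no reading.
- r.get_calibration(name): a dict with "intrinsics" (3x3 intrinsics, pixels), "distortion" ([k1, k2, p1, p2, k3] as OpenCV has them; the pictures are not rectified), "R" (3x3) and "t" (3): a world point X has camera coordinates R X + t. Camera axes: x right, y down, z forward; pixel columns grow to the right and rows downward; lengths in m; the calibration is good to about 2 mm. A picture is of the moment at which its call begins: read the wrist's pose just before it. get_calibration takes no time and is no camera call; for the wrist camera it gives the pose at the moment of the call.
- r.close_job(): hands the job in, once; it reports no verdict.
The state is a dict: "time_s": time; "joint_positions": joint angles; "qd": joint speeds; "joint_efforts": joint torques, N m; "tool_pos": TCP position; "eef_rot": TCP orientation; "wrist_force": force on the tool from outside, world axes, zero at the start; "moment": the same for the moment, N m; "opening": finger opening in m.
Only numpy, scipy, OpenCV 4.12 (cv2) and the standard library are available. Lean on these libraries where they do the work, as an engineer would, in place of code of your own. Each camera call takes 0.05 s, during which the arm holds its last target.

## Working session

There is one attempt and no reset: what is moved stays moved. The work goes in short steps, Python scripts to look and compute and a tool call to move; the robot and the scene stay as the last step left them, time stands still between calls to the robot, and variables do not carry over. Pictures are saved under pics/ and viewed, and the job is handed in when it is done.

Besides the shell and the picture viewer there is one more tool, called as a command line: name --pt "numbers of a row" for each row, then --argument value for the rest. arm_command: Moves the arm, as the interface text tells. Its arguments: {"type":"object","properties":{"series":{"type":"array","items":{"type":"array","items":{"type":"number"}}},"fingers":{"type":"number"}},"required":["series"]}

```bash
mkdir -p pics
cat > h.py <<'E'
import numpy as np, cv2
from bench import r
def snap(n,f):
    c=r.get_calibration(n); im,d=r.snapshot(n)
    cv2.imwrite(f'pics/{f}.png',im[:,:,::-1]); np.savez(f'pics/{f}.npz',im=im,d=d,K=c['intrinsics'],D=c['distortion'],R=c['R'],t=c['t'])
def pts(f,px,z=None):
    a=np.load(f'pics/{f}.npz'); px=np.array(px,float).reshape(-1,2)
    u=cv2.undistortPoints(px[:,None],a['K'],a['D'])[:,0]
    out=[]
    for p,q in zip(px,u):
        ray=np.array([q[0],q[1],1]); R,t=a['R'],a['t']
        if z is None:
            X=R.T@(ray*a['d'][int(round(p[1])),int(round(p[0]))]-t)
        else:
            o=-R.T@t; v=R.T@ray; X=o+v*(z-o[2])/v[2]
        out.append(X)
    return np.array(out)
E
python3 - <<'E'
from h import *
o=r.observe(); print(o)
snap('top','t0'); snap('side','s0')
for n in('top','side'):
    c=r.get_calibration(n); print(n,np.round(-np.array(c['R']).T@c['t'],3),np.round(c['R'],2).tolist())
E
```

```text
{'time_s': 0.0, 'joint_positions': array([-9.61906428e-01,  3.59403458e-01,  1.10864807e-02, -3.52344413e-04,
       -1.22410440e+00, -2.88106469e-01]), 'qd': array([-2.00041181e-04, -1.81862803e-03, -8.08143505e-04,  2.31333154e-05,
       -5.47583533e-04,  2.35291689e-03]), 'joint_efforts': array([ 7.12865040e-04, -5.82715380e+01,  2.93082529e+01,  6.99788824e+00,
        6.97790732e-03, -1.24563471e-04]), 'tool_pos': array([ 0.21267821, -0.64014827,  0.24462357]), 'eef_rot': array([-1.83747304e+00, -2.54643850e+00, -1.33432187e-03]), 'wrist_force': array([0.66721245, 0.37061211, 0.0315062 ]), 'moment': array([ 0.0014092 , -0.00294568, -0.01275073]), 'opening': 0.08763504472742947}
top [ 0.495 -0.021  1.192] [[0.03, -1.0, -0.03], [-1.0, -0.02, -0.07], [0.07, 0.03, -1.0]]
side [1.088 0.733 1.102] [[-0.83, 0.56, 0.01], [0.42, 0.63, -0.65], [-0.37, -0.54, -0.76]]
```

View pics/t0.png

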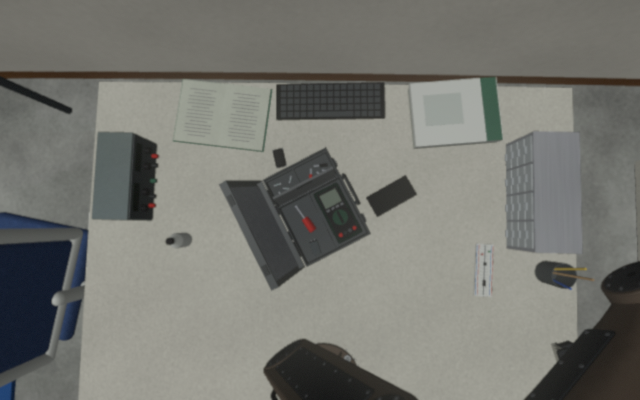

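View pics/s0.png

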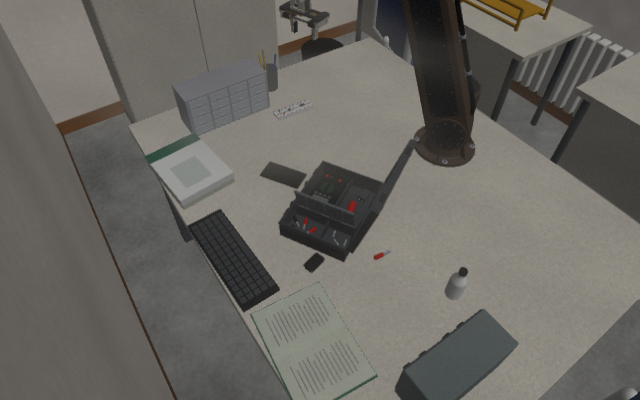

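Run:
```python
from h import *
a=cv2.imread('pics/t0.png')[135:300,205:425]; cv2.imwrite('pics/t0c.png',cv2.convertScaleAbs(cv2.resize(a,None,fx=3.6,fy=3.6,interpolation=cv2.INTER_CUBIC),alpha=1.6))
a=cv2.imread('pics/s0.png')[130:280,250:430]; cv2.imwrite('pics/s0c.png',cv2.convertScaleAbs(cv2.resize(a,None,fx=4,fy=4,interpolation=cv2.INTER_CUBIC),alpha=1.8))
```

```text
(no output)
```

View pics/t0c.png

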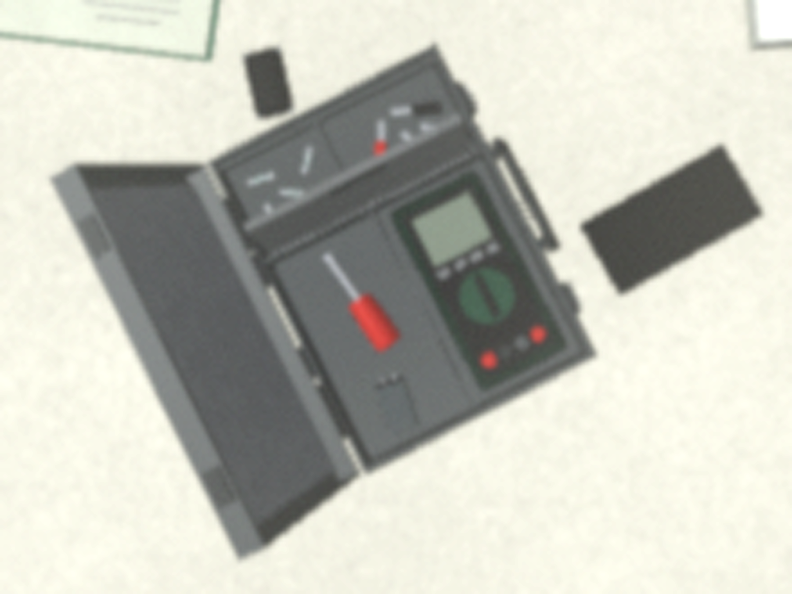

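View pics/s0c.png

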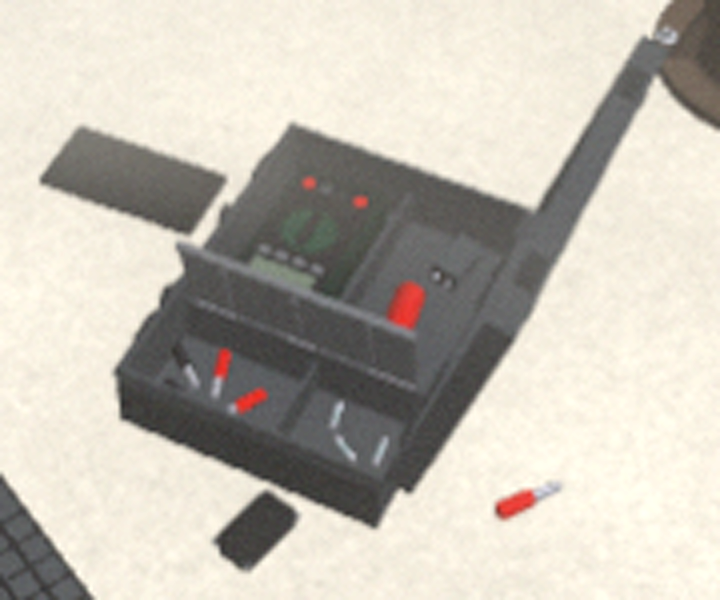

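Run:
```python
from h import *
f=lambda l:[(205+x/3.6,135+y/3.6) for x,y in l]
P=pts('t0',f([(595,355),(435,45),(210,165),(368,470)]),0.066); print(np.round(P,3))
for i in range(4): print(np.linalg.norm(P[i]-P[i-1]))
# fit: model corners
M=np.array([[-.15,-.11],[.15,-.11],[.15,.11],[-.15,.11]])
A=P[:,:2]; H=(M-M.mean(0)).T@(A-A.mean(0)); th=np.arctan2(H[0,1]-H[1,0],H[0,0]+H[1,1]); c=A.mean(0)
print('case',c,th,np.degrees(th))
R=np.array([[np.cos(th),-np.sin(th)],[np.sin(th),np.cos(th)]])
print((A-c)@R*1e3)
def tocase(X): return np.c_[(X[:,:2]-c)@R,X[:,2]]
D=pts('t0',f([(60,180),(240,550),(150,360),(245,222),(350,172),(455,122),(265,258),(490,150)]))
print(np.round(tocase(D)*1e3))
# case depth-based: all cloud in lid region: fit
a=np.load('pics/t0.npz'); yy,xx=np.mgrid[140:300,210:400]; X=tocase(pts('t0',np.c_[xx.ravel(),yy.ravel()]))
m=(abs(X[:,0])<.14)&(X[:,1]>.115)&(X[:,2]>.09)&(X[:,2]<.27)
print(m.sum(), np.polyfit(X[m,1],X[m,2],1))
for k in (.1,.14,.18,.22,.26,.28): 
    s=m&(abs(X[:,2]-k)<.01); print(k,np.median(X[s,1]) if s.any() else None)
m=(abs(X[:,1])<.09)&(X[:,0]>.02)&(X[:,0]<.13)&(X[:,2]>.07)&(X[:,2]<.16)
for k in (.075,.09,.105,.12,.135): 
    s=m&(abs(X[:,2]-k)<.008); print(k,s.sum(),np.median(X[s,0]) if s.any() else None)
for nm,px in dict(earb=(268,83),phone=(670,220),).items(): print(nm,tocase(pts('t0',f([px]),.01))*1e3)
print('c',tocase(pts('s0',[(250+530/4,130+497/4)],.006))*1e3)
print('bottle',pts('t0',[(180,240)],.125), 'bb',pts('t0',[(484,270)],.015))
```

```text
[[ 0.468 -0.135  0.066]
 [ 0.732  0.007  0.066]
 [ 0.623  0.199  0.066]
 [ 0.366  0.055  0.066]]
0.21586689684810714
0.29960086546853626
0.22068989757255744
0.2947958372060734
case [0.54726106 0.03158175] 0.5038037694773934 28.865829693836485
[[-149.71729133 -107.87053428]
 [ 149.87294152 -110.39461183]
 [ 147.31562369  110.28046836]
 [-147.47127388  107.98467775]]
[[ 146.  185.  277.]
 [-141.  188.  277.]
 [   4.  185.  275.]
 [  78.   97.  142.]
 [  75.    4.  139.]
 [  72.  -90.  142.]
 [  55.  106.   53.]
 [  47. -110.   68.]]
2510 [ 3.72921552 -0.40449394]
0.1 0.13537152218345233
0.14 0.14597653399118535
0.18 0.15672583333932788
0.22 0.16733312694316024
0.26 0.17489006725836959
0.28 None
0.075 79 0.058568626008860744
0.09 103 0.06136183911826636
0.105 106 0.06466586695803186
0.12 108 0.0677255744281417
0.135 235 0.0730160580226903
earb [[200.66994731  35.87984898  10.        ]]
phone [[ -77.99438106 -228.07555868   10.        ]]
c [[ 77.99152483 208.80215759   6.        ]]
bottle [[0.43570531 0.42859998 0.125     ]] bb [[ 0.36185559 -0.50006345  0.015     ]]
```

```bash
cat >> h.py <<'E'
from scipy.spatial.transform import Rotation as Ro
C0=np.array([.5473,.0316]); TH=.5038
RC=np.array([[np.cos(TH),-np.sin(TH)],[np.sin(TH),np.cos(TH)]])
def w2c(X): X=np.atleast_2d(X); return np.c_[(X[:,:2]-C0)@RC,X[:,2]]*1e3
def st():
    o=r.observe(); p=np.array(o['tool_pos']); T=Ro.from_rotvec(o['eef_rot']).as_matrix()
    q=w2c(p)[0]; f=np.array(o['wrist_force'])
    print('t',round(o['time_s'],2),'TCP case',np.round(q,1),'tip z',round(q[2]-19,1),'tool x yaw-case y deg',round(np.degrees(np.arctan2(T[1,0],T[0,0])-TH)-90,2),'tilt',np.round(T[:,2],3),'Fcase',np.round(np.r_[f[:2]@RC,f[2]],1),'q',np.round(o['joint_positions'],2),'op',round(o['opening'],4))
E
python3 -c "
from h import *
st()"
```

```text
t 0.1 TCP case [-617.3 -426.8  244.7] tip z 225.7 tool x yaw-case y deg -10.49 tilt [-0.001  0.001 -1.   ] Fcase [-0.3  0.6  0.1] q [-0.96  0.36  0.01 -0.   -1.22 -0.29] op 0.0875
```

arm_command --pt "0 0 0 -10.5" --pt "30 46 0 0" --pt "30 46 0 0" --pt "30 46 0 0" --pt "30 46 0 0" --pt "30 46 0 0" --pt "30 46 0 0" --pt "30 46 0 0" --pt "30 46 0 0" --pt "0 0 0 0" --fingers 255

```text
time_s: 1.35
tool_pos: [0.4205, -0.2499, 0.2456]
eef_rot: [1.591, 2.709, 0.001]
wrist_force: [-0.4, -0.3, -0.3]
opening: 0.0009
```

```bash
python3 -c "
from h import *
st()"
```

```text
t 1.35 TCP case [-246.9 -185.3  245.6] tip z 226.6 tool x yaw-case y deg 0.29 tilt [ 0.  0. -1.] Fcase [-0.5 -0.1 -0.3] q [-0.13  0.05 -0.39 -0.   -1.14 -0.93] op 0.0009
```

arm_command --pt "34 52 0 0" --pt "34 52 0 0" --pt "34 52 0 0" --pt "34 52 0 0" --pt "34 52 0 0" --pt "0 0 0 0" --pt "0 0 35 0" --pt "0 0 35 0" --pt "0 0 31 0" --pt "0 0 0 0"

```text
time_s: 2.6
tool_pos: [0.5628, 0.0202, 0.1423]
eef_rot: [-1.597, -2.701, 0.006]
wrist_force: [0.2, -0.3, 0.6]
opening: 0.0007
```

```bash
python3 -c "
from h import *
st(); snap('side','s1')
a=cv2.imread('pics/s1.png')[90:280,220:440]; cv2.imwrite('pics/s1c.png',cv2.convertScaleAbs(cv2.resize(a,None,fx=3.5,fy=3.15,interpolation=cv2.INTER_CUBIC),alpha=1.8))
"
```

```text
t 2.6 TCP case [  8.  -17.5 142.3] tip z 123.3 tool x yaw-case y deg -0.06 tilt [-0.005 -0.002 -1.   ] Fcase [-0.  -0.3  0.6] q [ 0.38  0.27 -0.37 -0.   -0.94 -1.45] op 0.0007
```

View pics/s1c.png

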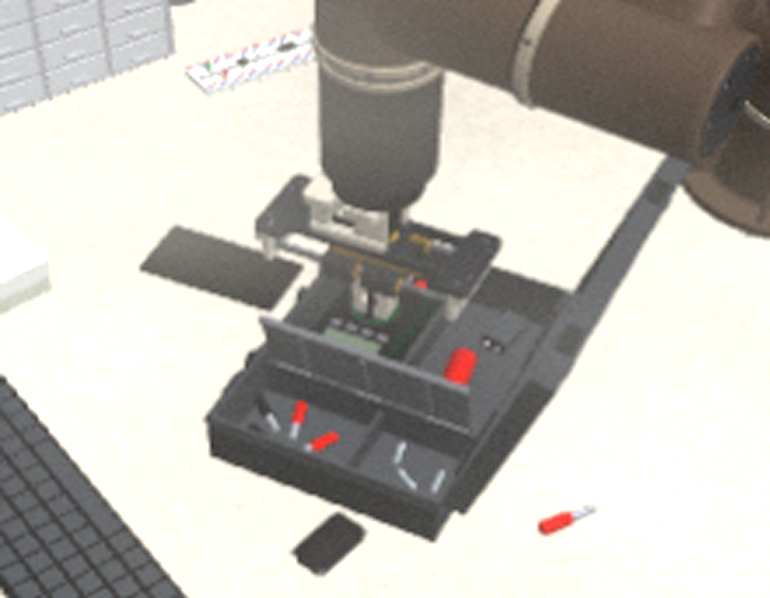

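arm_command --pt "0 18 0 0" --pt "0 18 0 0" --pt "0 12 0 0" --pt "0 8 2 0" --pt "0 8 3 0" --pt "0 7 4 0" --pt "0 6 5 0" --pt "0 5 4 0" --pt "0 5 4 0" --pt "0 0 0 0"

```text
time_s: 3.9
tool_pos: [0.6409, 0.0639, 0.122]
eef_rot: [-1.597, -2.705, 0.001]
wrist_force: [0.1, -0.8, -0.7]
opening: 0.0005
```

```bash
python3 -c "
from h import *
st(); snap('side','s2')
a=cv2.imread('pics/s2.png')[90:280,220:440]; cv2.imwrite('pics/s2c.png',cv2.convertScaleAbs(cv2.resize(a,None,fx=3.5,fy=3.15,interpolation=cv2.INTER_CUBIC),alpha=1.8))
"
```

```text
t 3.9 TCP case [ 97.5 -16.9 122. ] tip z 103.0 tool x yaw-case y deg 0.01 tilt [-0.001 -0.    -1.   ] Fcase [-0.3 -0.8 -0.7] q [ 0.4   0.41 -0.21 -0.   -0.95 -1.47] op 0.0005
```

View pics/s2c.png

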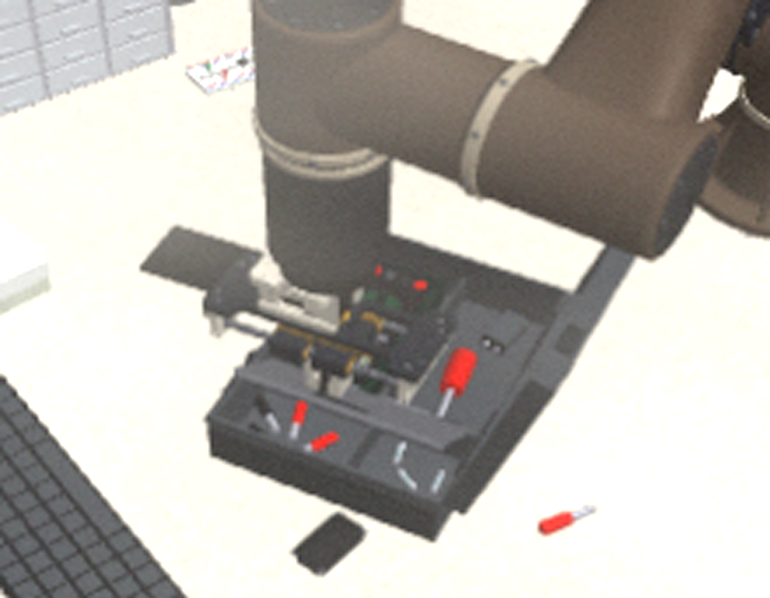

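arm_command --pt "0 4 6 0" --pt "0 3 6 0" --pt "0 3 7 0" --pt "0 2 6 0" --pt "0 2 6 0" --pt "0 1 5 0" --pt "0 0 5 0" --pt "0 0 4 0" --pt "0 0 3 0" --pt "0 0 0 0"

```text
time_s: 5.2
tool_pos: [0.6541, 0.071, 0.0771]
eef_rot: [1.596, 2.705, 0.001]
wrist_force: [-6.6, 1.2, 19.0]
opening: 0.0001
```

```bash
python3 -c "
from h import *
st()"
```

```text
t 5.2 TCP case [112.6 -17.   77.1] tip z 58.1 tool x yaw-case y deg 0.06 tilt [ 0.001 -0.    -1.   ] Fcase [-5.2  4.3 19. ] q [ 0.4   0.47 -0.23  0.   -0.87 -1.47] op 0.0001
```

arm_command --pt "0 0 -10 0" --pt "0 0 -40 0" --pt "0 0 -60 0" --pt "0 0 -60 0" --pt "0 0 -60 0" --pt "0 -40 0 0" --pt "0 -40 0 0" --pt "0 0 0 0"

```text
time_s: 6.2
tool_pos: [0.5821, 0.0313, 0.3059]
eef_rot: [1.598, 2.704, 0.002]
wrist_force: [0.8, 0.0, 1.6]
opening: 0.0005
```

Run:
```python
from h import *
st(); snap('top','t3'); snap('side','s3')
a=cv2.imread('pics/s3.png')[60:280,200:450]; cv2.imwrite('pics/s3c.png',cv2.convertScaleAbs(cv2.resize(a,None,fx=3.1,fy=2.7,interpolation=cv2.INTER_CUBIC),alpha=1.8))
for n in ('s3','t3'):
    yy,xx=np.mgrid[140:260,250:430]; px=np.c_[xx.ravel(),yy.ravel()]; X=w2c(pts(n,px)[:]) ; 
    m=(X[:,0]>60)&(X[:,0]<135)&(abs(X[:,1])<90)&(X[:,2]<150)
    print(n,m.sum(),np.percentile(X[m,2],[5,50,95]) if m.any() else 0)
    for a0 in (60,80,100,120):
        s=m&(abs(X[:,0]-a0-7)<8); print(a0,s.sum(),np.median(X[s,2]) if s.any() else 0)
```

```text
t 6.2 TCP case [ 30.3 -17.1 305.9] tip z 286.9 tool x yaw-case y deg -0.03 tilt [ 0.001  0.001 -1.   ] Fcase [ 0.7 -0.4  1.6] q [ 0.39  0.17 -0.1  -0.   -1.29 -1.46] op 0.0005
s3 1149 [55.60037618 59.3460598  62.68992048]
60 229 59.208132277931455
80 247 59.339155576719534
100 253 59.33231665538025
120 250 59.656663142508165
t3 0 0
60 0 0
80 0 0
100 0 0
120 0 0
```

View pics/s3c.png

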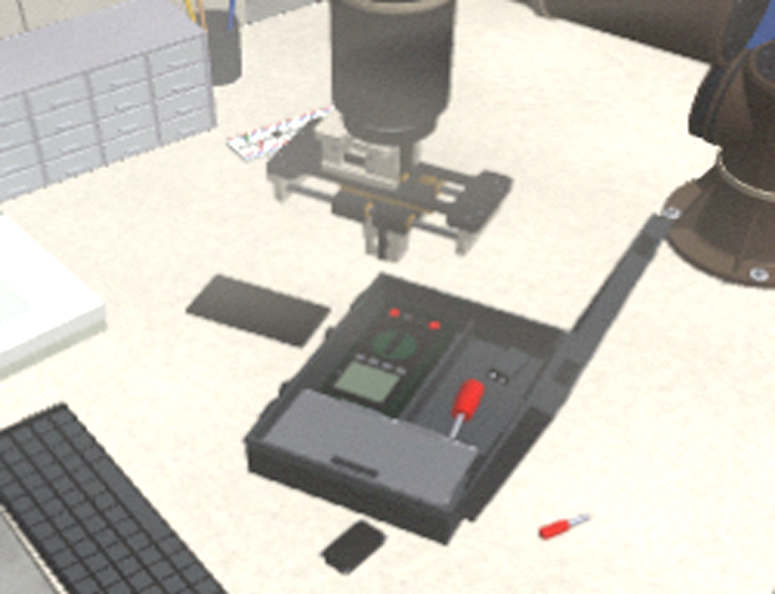

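View pics/t3.png

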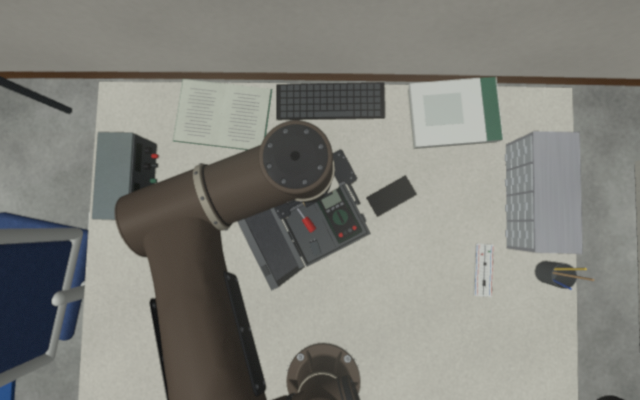

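Run:
```python
from h import *
px=[(295,155),(240,180),(205,190),(150,215),(190,290),(200,340)]
print(np.round(pts('t3',px),3)); print(np.round(w2c(pts('t3',px))))
a=np.load('pics/s3.npz'); print(r.observe()['joint_positions'])
```

```text
[[0.582 0.03  0.73 ]
 [0.55  0.105 0.709]
 [0.535 0.151 0.712]
 [0.5   0.223 0.713]
 [0.41  0.152 0.745]
 [0.357 0.13  0.765]]
[[  29.  -18.  730.]
 [  38.   63.  709.]
 [  47.  110.  712.]
 [  51.  191.  713.]
 [ -62.  172.  745.]
 [-119.  178.  765.]]
[ 3.89380800e-01  1.77317922e-01 -9.96236346e-02  2.54836957e-05
 -1.29268721e+00 -1.45630087e+00]
```

View pics/s3.png

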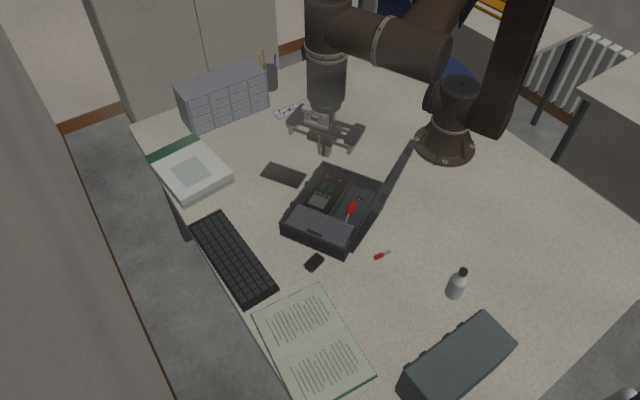

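Run:
```python
from h import *
f=lambda l:[(200+x/3.1,60+y/2.7) for x,y in l]
P=f([(465,245),(465,230),(490,200),(385,253),(385,235),(280,190),(370,180)]); print(np.round(w2c(pts('s3',P))))
```

```text
[[ 67.  72. 365.]
 [ 70.  71. 386.]
 [ 34.  77. 397.]
 [ 42. -12. 298.]
 [ 39. -13. 320.]
 [ 70. -98. 369.]
 [ 56. -20. 400.]]
```

arm_command --pt "0 0 -35 0" --pt "40 0 0 0" --pt "43 0 0 0" --pt "43 0 0 0" --pt "43 0 0 0" --pt "43 0 0 0" --pt "43 0 0 0" --pt "0 0 0 0"

```text
time_s: 7.3
tool_pos: [0.4601, 0.2585, 0.3391]
eef_rot: [-1.592, -2.708, 0.001]
wrist_force: [0.6, -0.4, -0.2]
opening: 0.0004
```

Run:
```python
from h import *
st(); snap('side','s4')
```

```text
t 7.3 TCP case [ 33.2 240.8 339.1] tip z 320.1 tool x yaw-case y deg 0.22 tilt [-0.001 -0.    -1.   ] Fcase [ 0.3 -0.7 -0.2] q [ 0.88  0.07 -0.15 -0.   -1.35 -1.95] op 0.0004
```

View pics/s4.png

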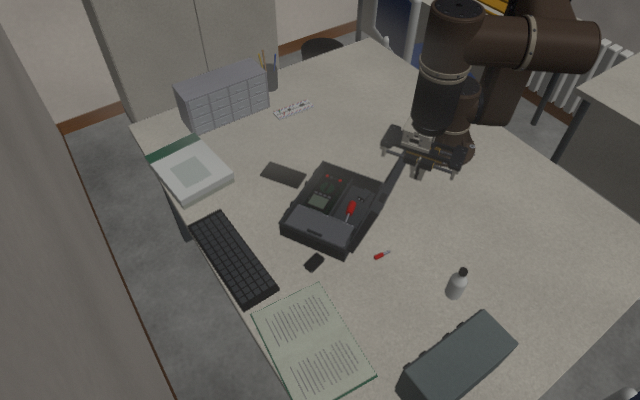

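arm_command --pt "0 -18 32 0" --pt "0 0 30 0" --pt "-15 0 0 0" --pt "-10 0 0 0" --pt "-9 0 0 0" --pt "-9 0 0 0" --pt "-9 0 0 0" --pt "-9 0 0 0" --pt "-9 0 0 0" --pt "0 0 0 0"

```text
time_s: 8.6
tool_pos: [0.4793, 0.185, 0.2779]
eef_rot: [1.599, 2.704, 0.0]
wrist_force: [-0.7, 1.1, 0.6]
opening: 0.0003
```

Run:
```python
from h import *
st(); snap('side','s5')
a=cv2.imread('pics/s5.png')[60:280,250:500]; cv2.imwrite('pics/s5c.png',cv2.convertScaleAbs(cv2.resize(a,None,fx=3.1,fy=2.7,interpolation=cv2.INTER_CUBIC),alpha=1.8))
```

```text
t 8.6 TCP case [ 14.5 167.2 277.9] tip z 258.9 tool x yaw-case y deg -0.05 tilt [ 0. -0. -1.] Fcase [-0.   1.3  0.6] q [ 0.75  0.07 -0.29  0.   -1.21 -1.82] op 0.0003
```

View pics/s5c.png

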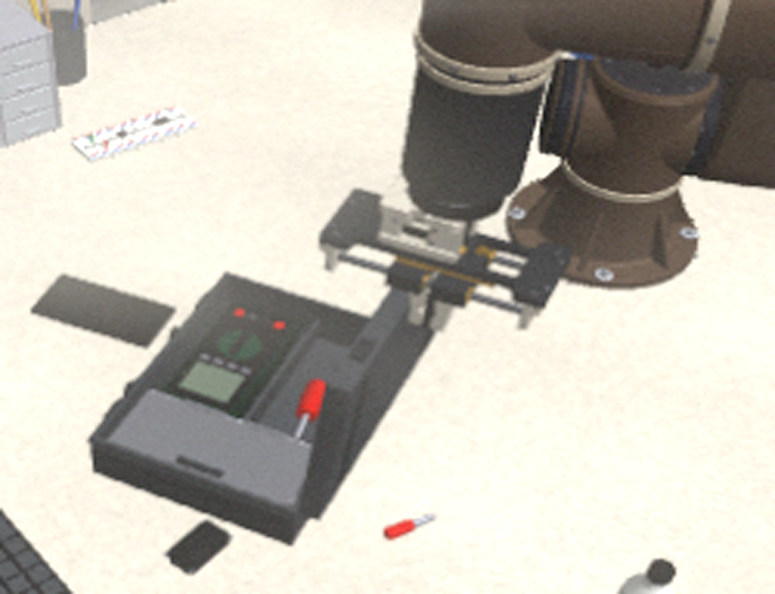

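arm_command --pt "-10 0 0 0" --pt "-11 0 0 0" --pt "-12 0 -1 0" --pt "-12 0 0 0" --pt "-10 0 1 0" --pt "-10 0 1 0" --pt "-10 0 2 0" --pt "-9 0 2 0" --pt "0 0 0 0"

```text
time_s: 9.78
tool_pos: [0.5197, 0.1112, 0.2723]
eef_rot: [1.598, 2.704, -0.001]
wrist_force: [-0.0, 0.4, -0.2]
opening: 0.0003
```

Run:
```python
from h import *
st(); snap('side','s6')
a=cv2.imread('pics/s6.png')[60:280,250:500]; cv2.imwrite('pics/s6c.png',cv2.convertScaleAbs(cv2.resize(a,None,fx=3.1,fy=2.7,interpolation=cv2.INTER_CUBIC),alpha=1.8))
```

```text
t 9.78 TCP case [ 14.3  83.  272.3] tip z 253.3 tool x yaw-case y deg -0.03 tilt [-0.    -0.001 -1.   ] Fcase [ 0.2  0.4 -0.2] q [ 0.58  0.1  -0.26  0.   -1.21 -1.65] op 0.0003
```

View pics/s6c.png

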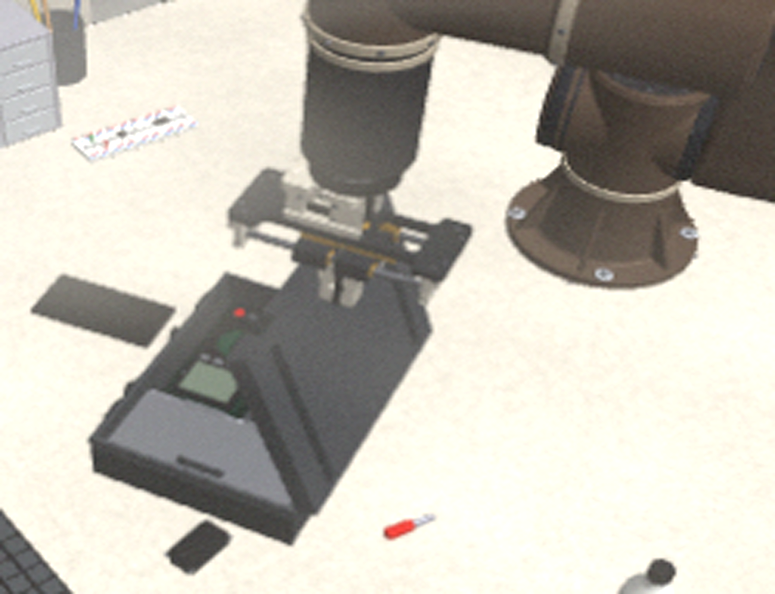

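arm_command --pt "-9 0 2 0" --pt "-9 0 3 0" --pt "-9 0 3 0" --pt "-9 0 4 0" --pt "-9 0 4 0" --pt "-8 0 5 0" --pt "-8 0 5 0" --pt "-8 0 6 0" --pt "0 0 0 0"

```text
time_s: 10.95
tool_pos: [0.5529, 0.0511, 0.2399]
eef_rot: [-1.598, -2.704, 0.001]
wrist_force: [-0.8, 0.5, -0.2]
opening: 0.0003
```

```bash
python3 -c "
from h import *
st()"
```

```text
t 10.95 TCP case [ 14.3  14.4 239.9] tip z 220.9 tool x yaw-case y deg -0.03 tilt [-0.001 -0.    -1.   ] Fcase [-0.4  0.8 -0.2] q [ 0.44  0.17 -0.26  0.   -1.14 -1.51] op 0.0003
```

arm_command --pt "-8 0 6 0" --pt "-8 0 6 0" --pt "-7 0 7 0" --pt "-7 0 8 0" --pt "-5 0 6 0" --pt "-5 0 6 0" --pt "-5 0 6 0" --pt "-4 0 7 0" --pt "-4 0 7 0" --pt "0 0 0 0"

```text
time_s: 12.2
tool_pos: [0.578, 0.005, 0.1806]
eef_rot: [-1.597, -2.704, 0.001]
wrist_force: [0.4, 0.5, 0.4]
opening: 0.0002
```

Run:
```python
from h import *
st(); snap('side','s7')
a=cv2.imread('pics/s7.png')[60:280,220:470]; cv2.imwrite('pics/s7c.png',cv2.convertScaleAbs(cv2.resize(a,None,fx=3.1,fy=2.7,interpolation=cv2.INTER_CUBIC),alpha=1.8))
```

```text
t 12.2 TCP case [ 14.  -38.1 180.6] tip z 161.6 tool x yaw-case y deg -0.02 tilt [-0.001 -0.    -1.   ] Fcase [0.6 0.2 0.4] q [ 0.35  0.25 -0.3  -0.   -1.02 -1.41] op 0.0002
```

View pics/s7c.png

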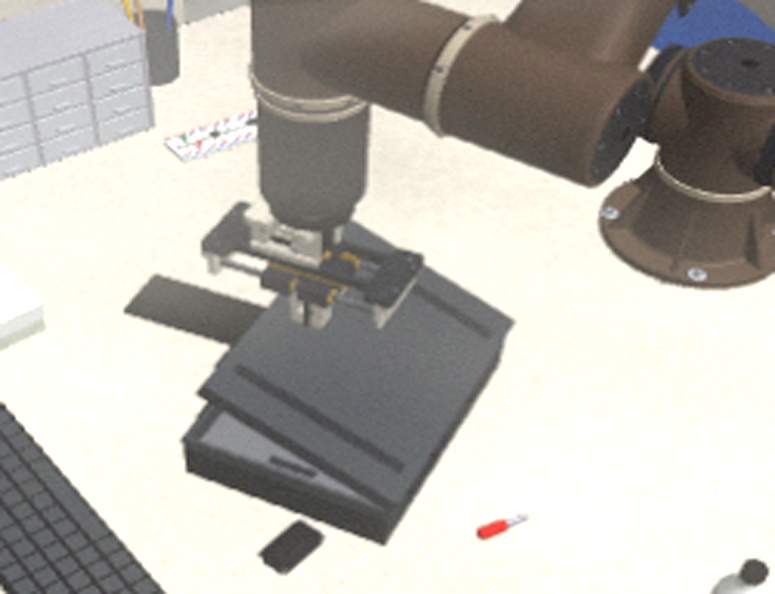

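arm_command --pt "-3 0 5 0" --pt "-3 0 5 0" --pt "-3 0 5 0" --pt "-2 0 5 0" --pt "-2 0 5 0" --pt "-2 0 5 0" --pt "-2 0 5 0" --pt "-1 0 5 0" --pt "-1 0 5 0" --pt "-1 0 5 0"

```text
time_s: 13.5
tool_pos: [0.5881, -0.0123, 0.1313]
eef_rot: [1.597, 2.705, 0.0]
wrist_force: [0.7, -1.6, 1.7]
opening: 0.0006
```

```bash
python3 -c "
from h import *
st()"
```

```text
t 13.5 TCP case [ 14.6 -58.1 131.3] tip z 112.3 tool x yaw-case y deg 0.02 tilt [ 0. -0. -1.] Fcase [-0.2 -1.8  1.7] q [ 0.31  0.32 -0.33  0.   -0.92 -1.38] op 0.0006
```

Remaining: 24 mm down, slowly, then a firm press.

arm_command --pt "-1 0 4 0" --pt "-1 0 4 0" --pt "0 0 4 0" --pt "0 0 3 0" --pt "0 0 3 0" --pt "0 0 2 0" --pt "0 0 2 0" --pt "0 0 2 0" --pt "0 0 1 0" --pt "0 0 0 0"

```text
time_s: 14.75
tool_pos: [0.589, -0.014, 0.1072]
eef_rot: [1.597, 2.705, 0.0]
wrist_force: [-1.8, 0.7, 6.7]
opening: 0.0003
```

```bash
python3 -c "
from h import *
st()"
```

```text
t 14.75 TCP case [ 14.5 -60.  107.2] tip z 88.2 tool x yaw-case y deg 0.03 tilt [ 0. -0. -1.] Fcase [-1.2  1.4  6.7] q [ 0.31  0.34 -0.36  0.   -0.87 -1.37] op 0.0003
```

arm_command --pt "0 0 1 0" --pt "0 0 1 0" --pt "0 0 0 0" --pt "0 0 0 0"

```text
time_s: 15.25
tool_pos: [0.5891, -0.014, 0.107]
eef_rot: [1.596, 2.705, 0.001]
wrist_force: [-7.8, 0.7, 21.9]
opening: 0.0004
```

```bash
python3 -c "
from h import *
st()"
```

```text
t 15.25 TCP case [ 14.6 -60.1 107. ] tip z 88.0 tool x yaw-case y deg 0.06 tilt [ 0.001 -0.    -1.   ] Fcase [-6.5  4.4 21.9] q [ 0.31  0.34 -0.36  0.   -0.87 -1.37] op 0.0004
```

Seated against the stop (88.0 mm at 22 N). Now I lift off and check.

arm_command --pt "0 0 -3 0" --pt "0 0 -10 0" --pt "0 0 -40 0" --pt "0 0 -60 0" --pt "-30 -40 -20 0" --pt "-30 -40 0 0" --pt "-30 -50 0 0" --pt "-30 -50 0 0" --pt "-30 -50 0 0" --pt "0 0 0 0"

```text
time_s: 16.5
tool_pos: [0.4579, -0.2589, 0.2378]
eef_rot: [-1.603, -2.701, 0.0]
wrist_force: [0.4, -0.8, -0.6]
opening: 0.0005
```

arm_command --pt "-30 -50 0 0" --pt "-30 -50 0 0" --pt "-30 -50 0 0" --pt "-30 -50 0 0" --pt "0 0 0 0"

```text
time_s: 17.12
tool_pos: [0.3413, -0.4603, 0.2371]
eef_rot: [-1.602, -2.701, 0.0]
wrist_force: [0.3, 0.8, -0.1]
opening: 0.0
```

Run:
```python
from h import *
st(); snap('side','s9'); snap('top','t9')
for n in ('s9','t9'):
    yy,xx=np.mgrid[130:300,210:430]; X=w2c(pts(n,np.c_[xx.ravel(),yy.ravel()]))
    m=(abs(X[:,0])<140)&(abs(X[:,1])<100)&(X[:,2]<150)&(X[:,2]>30)
    print(n,m.sum(),'z vs y fit',np.polyfit(X[m,1],X[m,2],1))
    for y in (-95,-50,0,50,95):
        s=m&(abs(X[:,1]-y)<8); print(y,np.round(np.median(X[s,2]),1))
a=cv2.imread('pics/s9.png')[110:290,230:430]; b=cv2.imread('pics/t9.png')[130:310,200:430]
cv2.imwrite('pics/s9c.png',cv2.convertScaleAbs(np.hstack([cv2.resize(a,(400,360)),cv2.resize(b,(400,313+47))]),alpha=1.8))
```

```text
t 17.12 TCP case [-417.9 -331.3  237.1] tip z 218.1 tool x yaw-case y deg -0.22 tilt [-0.001  0.    -1.   ] Fcase [ 0.6  0.6 -0.1] q [-0.59  0.2  -0.23  0.   -1.14 -0.48] op 0.0
s9 4323 z vs y fit [-1.0641858e-04  8.9577225e+01]
-95 89.6
-50 89.6
0 89.7
50 89.4
95 89.7
t9 6085 z vs y fit [-1.19906211e-03  8.76587461e+01]
-95 87.6
-50 87.5
0 87.7
50 87.6
95 87.5
```

View pics/s9c.png

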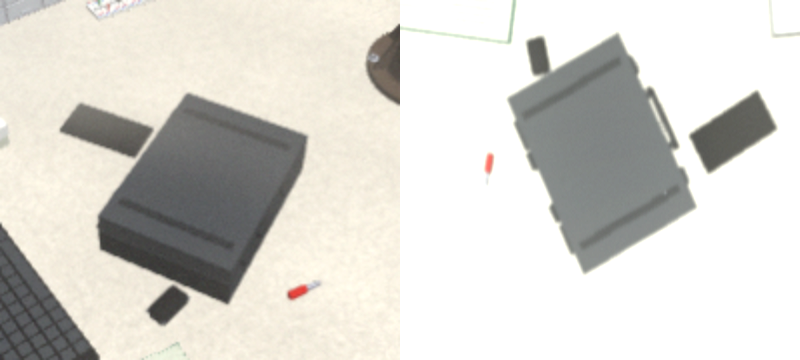

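View pics/t9.png

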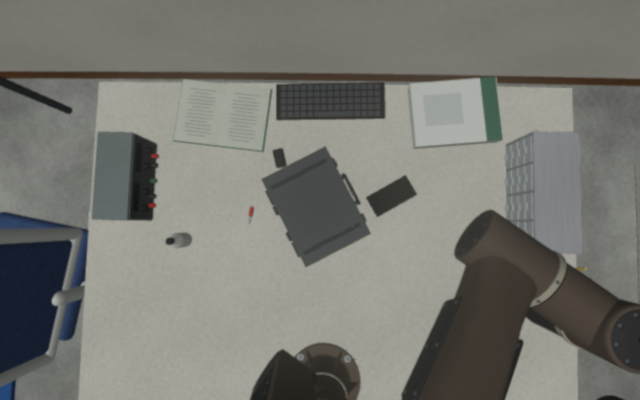

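The lid lies level at z ≈ 88 mm. The phone (390,195), earbuds (279,157), clip (251,213) and bottle (180,240) look unmoved, and the arm is clear of everything.

```bash
python3 -c "
from h import *
st(); print(r.close_job())"
```

```text
t 17.23 TCP case [-415.5 -330.1  237.2] tip z 218.2 tool x yaw-case y deg -0.07 tilt [-0.     0.001 -1.   ] Fcase [-1.1  0.3 -0.1] q [-0.59  0.2  -0.23 -0.   -1.14 -0.48] op 0.0005
the job is handed in; nothing more can be done
None
```

The case is shut in the order asked, and I handed the job in at 17.2 s. With the fingers closed, I first folded the grey flap flat. I then pushed the lid over from behind and eased it down to its stop at about 40 mm/s, slowing to 8–16 mm/s just before it.

- **Flap:** the fingertip reached 58.1 mm with 19 N of resistance. After I lifted off, the side camera read the flap as level at about 59 mm against the specified 58 mm.
- **Lid:** it stopped at 88.0 mm with 22 N. With the arm clear, the lid read level, at 87.6 mm from the top camera and 89.6 mm from the side camera, against the specified 88 mm. That 2 mm disagreement is about the stated calibration error.
- **Other objects:** the phone, earbuds, clip and bottle looked unmoved in the last pictures. The breadboard was hidden by the arm in the final top view, but the arm stayed well above it. I could not check the items inside the case after shutting it. The meter and the screwdriver in the side bay looked undisturbed when last seen. The tool stayed above the lid and flap and never went down into the bays.

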